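Load the amber jars into the pull-out

ROBOT

A 6-joint arm with a two-finger parallel gripper is mounted at the origin on the work surface. World frame = base frame: x ahead of the robot, y to its left, z up, the work surface at z = 0. Lengths are in m, angles in rad, forces in N, time in s.
With the tool pointing down it reaches from about 0.325 to 0.875 m from the base axis. Payload 4.4 kg.
Tool frame: the origin (TCP) lies on the mounting face of the last link; the fingertips stand 173 mm ahead of it and the grasp point (between the pads) lies 155 mm ahead of it; z points along the fingers, y is the line along which they close (so a half turn about z gives the same grasp; the last joint's range is limited). The gripper opens to 85 mm and grips with 20 to 120 N. Pads are 22 mm wide; open, the fingers measure 114 mm over their backs; the gripper's body (76 mm by 85 mm) begins 54 mm behind the grasp point. The pads swing forward as they close: fully open they stand 13 mm farther back than shut.
Start: joints at [1.105, 0.207, 1.542, -0, 1.393, -0.15], TCP at [0.178, 0.547, 0.405] pointing down, gripper open.
Joint ranges: [-2.73, 2.73], [-0.86, 2.22], [0.23, 2.46], [-1.11, 4.25], [0.08, 2.63], [-2.82, 2.82]. Speed limits (rad/s): [2.79, 2.79, 3.14, 3.14, 3.14, 3.14].

INTERFACE

Orientations are given as a 3x3 rotation matrix whose columns are the frame's x, y, z axes.
In Python, from cell import arm, cams gives the robot as it stands.
- The arm moves only by the tool carry_out, never from a script. Its argument "deltas" is a list that holds one entry, the list of rows, each a list of 7 numbers: the shift along the tool's x, y, z in units of 250 mm (1.0 is 250 mm), then the turn, a rotation vector about the tool's x, y, z in units of 180 degrees (1.0 is 180 degrees), then the closure, from 0 (fully open) to 1 (shut). In form: [[[x, y, z, ax, ay, az, fingers], ...]]. A call has 1 to 12 rows; each row shifts and turns the commanded pose from where the row before left it, along the tool's axes as they then stand; what a row does not reach is not made up. A row lasts 1/8 s, in which the tool goes at most 62.5 mm and 10.7 degrees, less where a joint would pass 70% of its speed; a pose out of reach is approached as far as the arm can. A call with a number of a shift or a turn outside -1 to 1 is refused whole. A call with a gripper value outside its range is refused whole. The fingers move at their own pace and stop on an object; "squeeze" is the grip in N (left out, the last holds). Time passes only in rows, so rows that do not move let the fingers close. It gives the time, the measured TCP pose, the force, the opening and the grip force at its end, in the units of the state.
- arm.get_obs(): the state, without advancing time (a new reading comes with each control period).
- cams.snapshot(name): name is "scene" or "top"; returns the picture (400x640x3 uint8, blue, green, red); there is no depth.
- cams.camera_info(name): a dict with "vfov" (degrees; the focal length in pixels is half the picture's height over the tangent of half this angle, whatever the lens; pixels are square), "cx", "cy" (the principal point, pixels), "world_from_camera" (4x4, takes a point from camera to world coordinates). Camera axes: x right, y down, z forward; pixel columns grow to the right and rows downward; lengths in m; the calibration is good to about 2 mm. A picture is of the moment at which its call begins. camera_info takes no time and is no camera call.
- arm.finish_job(): hands the job in; it is judged then, once.
The state is a dict: "t": time; "q": joint angles; "joint_vel": joint speeds; "tau": joint torques, N m; "eef_pos": TCP position; "tool_rot": TCP orientation; "wrist_force": force on the tool from outside, world axes, zero at the start; "ft_torque": the same for the moment, N m; "gripper_width": opening from 0.0 (shut) to 1.0 (fully open); "gripper_force": force on a finger pad.
Only numpy, scipy, OpenCV 4.12 (cv2) and the standard library are available. Lean on these libraries where they do the work, as an engineer would, in place of code of your own. Each camera call takes 0.05 s, during which the arm holds its last target. There are 200 camera calls.

TASK

Put the three amber jars away in the pull-out, standing upright, each in the round saucer of its size: the small jar in the small saucer, the medium one in the medium saucer and the large one in the large saucer, flat on the floor inside the lip. They are glass, so carry them upright, set them down gently and let go of them; leave the green jar, the blue cup and the funnel where they are.

Things in the scene. Friction and masses are not known exactly. Their poses are not given: they have to be found in the camera images.
- jar_small: the small amber glass jar with a steel twist cap, standing upright and loose on the counter: straight round wall 34 mm across, 60 mm tall in all; its top 14 mm is the cap, 36 mm across, with a round amber window in its top (grip it across cap and wall from above). Origin: centre of its underside; z up
- jar_medium: the medium amber glass jar with a steel twist cap, standing upright and loose on the counter: straight round wall 46 mm across, 80 mm tall in all; its top 16 mm is the cap, 48 mm across, with a round amber window in its top (grip it across cap and wall from above). Origin: centre of its underside; z up
- jar_large: the large amber glass jar with a steel twist cap, standing upright and loose on the counter: straight round wall 60 mm across, 100 mm tall in all; its top 18 mm is the cap, 62 mm across, with a round amber window in its top (grip it across cap and wall from above). Origin: centre of its underside; z up
- saucer_small: the small round white saucer with a cork floor, fixed on the floor of the pull-out: 60 mm across outside, 54 mm inside its lip, 8 mm tall overall, with its flat floor 4 mm above its underside. Origin: centre of its underside; z up
- saucer_medium: the medium round white saucer with a cork floor, fixed on the floor of the pull-out: 72 mm across outside, 66 mm inside its lip, 8 mm tall overall, with its flat floor 4 mm above its underside. Origin: centre of its underside; z up
- saucer_large: the large round white saucer with a cork floor, fixed on the floor of the pull-out: 86 mm across outside, 80 mm inside its lip, 8 mm tall overall, with its flat floor 4 mm above its underside. Origin: centre of its underside; z up
- jar_green: a green glass jar with a steel twist cap, loose among the amber ones: 46 mm across (cap 48 mm, with a green window in its top), 80 mm tall. To be left alone. Origin: centre of its underside; z up
- cup: blue enamel measuring cup, loose on the counter beyond the jars: 76 mm across, 75 mm tall, handle reaching out about 30 mm along its +y. To be left alone. Origin: centre of its underside
- funnel: stainless steel funnel lying loose on its side at the far end of the pull-out: about 100 mm long along its own x, mouth 90 mm across and at most 95 mm high. To be left alone. Origin: on the floor below its middle
- bin: slim tilt-out bin of frosted plastic, fixed at the right edge of the pull-out, 260 mm long along its x, 60 mm thick, 135 mm tall, leaning outwards (towards its -y). Origin: centre of its foot on the floor of the pull-out, which is a board 12 mm thick lying on the counter with a 70 mm high front panel towards the robot (its inner face about 185 to 220 mm on the -x side of the bin's origin) and a wire rail 43 mm high about 355 mm on the +y side of the bin's origin

How it is judged:
By the outcome, as a careful person would: the job done as asked, in the order asked, and still so for the second after the job is handed in, with the robot touching nothing.
It also fails if it takes over 88 s, if anything falls off the work surface, if the arm or the gripper's body presses on something with over 40 N, if the wrist force passes 120 N, or if a joint passes its speed limit or range.

## Working session

There is one attempt and no reset: what is moved stays moved. The work goes in short steps, Python scripts to look and compute and a tool call to move; the robot and the scene stay as the last step left them, time stands still between calls to the robot, and variables do not carry over. Pictures are saved under pics/ and viewed, at most 14 in all, crops included, and the job is handed in when it is done.

Besides the shell and the picture viewer there is one more tool, called after "Call:" in YAML: its name, and indented under it one key for each argument. carry_out: Moves the arm, as the interface text tells. Shifts and turns lie within -1 to 1; 1 stands for 250 mm of shift or 180 degrees of turn. Its arguments: {"type":"object","properties":{"deltas":{"type":"array","items":{"type":"array","items":{"type":"array","items":{"type":"number","minimum":-1,"maximum":1}}}},"squeeze":{"type":"number"}},"required":["deltas"]}

```bash
ls; mkdir -p pics; python3 - <<'E'
from cell import arm,cams
import cv2,numpy as np
np.set_printoptions(precision=4,suppress=True)
o=arm.get_obs()
print(o['t'],o['eef_pos'],o['tool_rot'],o['gripper_width'])
for n in('scene','top'):
    cv2.imwrite(f'pics/{n}0.png',cams.snapshot(n)); print(n,cams.camera_info(n))
E
```

```text
pics
0.0 [0.1779 0.5464 0.4035] [[-0.9508  0.3097 -0.001 ]
 [ 0.3097  0.9508 -0.0021]
 [ 0.0003 -0.0023 -1.    ]] 1.0004515184905867
scene {'vfov': 50.662959701485796, 'cx': 316.3563437925001, 'cy': 195.47077096956428, 'world_from_camera': array([[ 0.5104,  0.5368, -0.6718,  1.2146],
       [ 0.8599, -0.3197,  0.3979, -0.419 ],
       [-0.0011, -0.7808, -0.6248,  0.6286],
       [ 0.    ,  0.    ,  0.    ,  1.    ]])}
top {'vfov': 53.896902941841724, 'cx': 324.15149079151314, 'cy': 196.24091173792075, 'world_from_camera': array([[ 0.0283, -0.9872,  0.1571,  0.4786],
       [-0.9993, -0.0243,  0.0269, -0.0536],
       [-0.0228, -0.1577, -0.9872,  0.9952],
       [ 0.    ,  0.    ,  0.    ,  1.    ]])}
```

View pics/scene0.png

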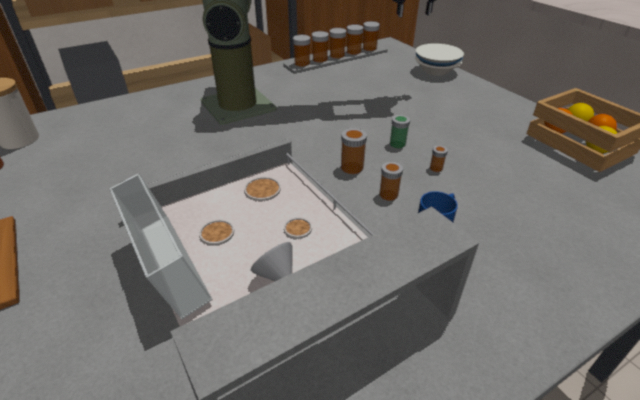

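View pics/top0.png

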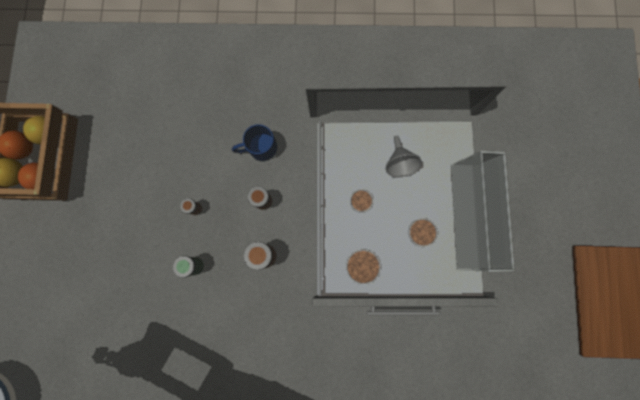

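```bash
cat > h.py <<'E'
import cv2,numpy as np
np.set_printoptions(precision=4,suppress=True)
def ray(info,u,v):
    f=200/np.tan(np.radians(info['vfov']/2)); T=info['world_from_camera']
    d=T[:3,:3]@np.array([(u-info['cx'])/f,(v-info['cy'])/f,1]); return T[:3,3],d/np.linalg.norm(d)
def plane(info,u,v,z):
    c,d=ray(info,u,v); return c+d*(z-c[2])/d[2]
def tri(a,b):
    (c1,d1),(c2,d2)=a,b
    s=np.linalg.lstsq(np.c_[d1,-d2],c2-c1,rcond=None)[0]
    p,q=c1+s[0]*d1,c2+s[1]*d2; return (p+q)/2,np.linalg.norm(p-q)
def blobs(img,lo,hi,amin=8):
    m=cv2.inRange(cv2.cvtColor(img,cv2.COLOR_BGR2HSV),lo,hi)
    n,l,s,c=cv2.connectedComponentsWithStats(m)
    return [(c[i],s[i]) for i in range(1,n) if s[i][4]>=amin]
E
python3 - <<'E'
from h import *
for n,x0,x1,y0,y1 in(('scene',180,460,110,260),('top',160,450,170,300)):
    im=cv2.imread(f'pics/{n}0.png')
    for nm,lo,hi in(('amber',(3,90,60),(20,255,255)),('green',(45,80,50),(85,255,255))):
        for c,s in blobs(im,lo,hi,6):
            if x0<c[0]<x1 and y0<c[1]<y1: print(n,nm,c,s)
a=cv2.imread('pics/scene0.png')[110:220,330:470]; b=cv2.imread('pics/top0.png')[170:290,165:285]
a=cv2.resize(a,None,fx=3.5,fy=3.5,interpolation=cv2.INTER_CUBIC)[:385]; b=cv2.resize(b,None,fx=2.5,fy=385/120)
cv2.imwrite('pics/c1.png',np.hstack([a,b]))
E
```

```text
scene amber [353.6832 133.6436] [346 130  16   8 101]
scene amber [352.3222 158.8144] [341 144  24  30 571]
scene amber [439.7692 148.5385] [436 147   8   4  26]
scene amber [436.8869 163.5952] [430 156  15  16 168]
scene amber [391.9429 166.9571] [386 164  13   7  70]
scene amber [389.2647 188.3342] [380 176  20  25 374]
scene amber [262.1388 187.6498] [247 179  32  18 454]
scene amber [297.4706 226.8934] [286 220  24  15 272]
scene amber [216.3084 231.2313] [202 222  30  20 441]
scene green [400.7188 118.4375] [396 117  10   4  32]
scene green [398.1341 137.3333] [391 127  16  21 261]
top amber [257.1176 195.9608] [252 191  11  11 102]
top amber [361.0566 200.2075] [352 191  19  19 265]
top amber [186.8298 205.0213] [183 202   8   7  47]
top amber [422.6727 232.0341] [411 221  24  23 440]
top amber [256.8645 255.2991] [249 247  17  17 214]
top amber [362.8191 266.4373] [348 252  30  30 702]
```

View pics/c1.png

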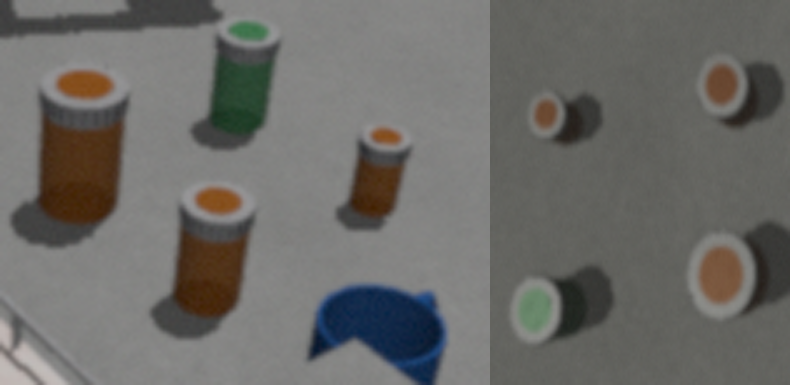

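The crop shows all the caps unobscured, with the windows separate from the walls, so I can triangulate the windows and cork floors directly.

```bash
python3 - <<'E'
from h import *
from cell import cams,arm
S,T=cams.camera_info('scene'),cams.camera_info('top')
for n,s,t,z in(('jS',(439.77,148.54),(186.83,205.02),.06),('jM',(391.94,166.96),(257.12,195.96),.08),('jL',(353.68,133.64),(256.86,255.30),.1),
 ('sS',(297.47,226.89),(361.06,200.21),.016),('sM',(216.31,231.23),(422.67,232.03),.016),('sL',(262.14,187.65),(362.82,266.44),.016)):
    p,g=tri(ray(S,*s),ray(T,*t)); print(n,p,'gap',g,'top@z',plane(T,*t,z)[:2],'scene@z',plane(S,*s,z)[:2],'r',np.hypot(*p[:2]))
# landmarks in the top view: (u,v,z)
for n,u,v,z in(('green',184,267,.08),('rail y',320,210,.055),('front panel',340,296,.08),('front R',490,296,.08),('bin inner top near',482,270,.145),('bin inner top far',479,153,.145),('cup',258,140,.075),('funnel',403,165,.06),('far',410,90,.1)):
    print(n,plane(T,u,v,z))
E
```

```text
jS [0.5983 0.3045 0.0589] gap 0.0015388016516065643 top@z [0.5977 0.3034] scene@z [0.5996 0.3041] r 0.6713666710903018
jM [0.6217 0.131  0.0786] gap 0.001848308692775226 top@z [0.621 0.13 ] scene@z [0.6235 0.1306] r 0.6353878581924708
jL [0.4827 0.1201 0.0989] gap 0.0020343744630599786 top@z [0.4822 0.119 ] scene@z [0.4845 0.12  ] r 0.4974496342142701
sS [ 0.627  -0.1189  0.0163] gap 0.002186791989169464 top@z [ 0.6266 -0.1199] scene@z [ 0.6272 -0.1178] r 0.6382220330516161
sM [ 0.5513 -0.2717  0.0162] gap 0.002397053270739806 top@z [ 0.5509 -0.2729] scene@z [ 0.5518 -0.2706] r 0.6146132195015074
sL [ 0.4634 -0.1253  0.0157] gap 0.002527857029377559 top@z [ 0.4629 -0.1264] scene@z [ 0.4644 -0.1243] r 0.48008223662733696
green [0.4509 0.2903 0.08  ]
rail y [ 0.5944 -0.0189  0.055 ]
front panel [ 0.3966 -0.071   0.08  ]
front R [ 0.4068 -0.4072  0.08  ]
bin inner top near [ 0.4648 -0.3674  0.145 ]
bin inner top far [ 0.719  -0.3696  0.145 ]
cup [0.7596 0.1364 0.075 ]
funnel [ 0.7089 -0.2173  0.06  ]
far [ 0.8838 -0.2276  0.1   ]
```

```bash
cat > go.py <<'E'
import sys,numpy as np
from cell import arm
o=arm.get_obs(); R=np.array(o['tool_rot']); p=np.array(o['eef_pos'])
np.set_printoptions(precision=4,suppress=True)
print('t',o['t'],'pos',p,'z',R[:,2],'y',R[:,1],'w',o['gripper_width'],'gf',o['gripper_force'],'F',o['wrist_force'])
for a in sys.argv[1:]:
    g=np.array([float(v) for v in a.split(',')]); print(a,'units',R.T@(g-p)/.25); p=g
E
python3 go.py 0.598,0.304,0.30 0.598,0.304,0.193
```

```text
t 0.1 pos [0.1779 0.5464 0.4036] z [-0.001  -0.0019 -1.    ] y [ 0.3097  0.9508 -0.0021] w 0.998875776388154 gf 0.0 F [0.2673 0.6141 0.4116]
0.598,0.304,0.30 units [-1.8982 -0.4009  0.4146]
0.598,0.304,0.193 units [-0.0001  0.0009  0.428 ]
```

Call:
carry_out:
  deltas:
    - [[-0.08,-0.017,0.017,0,0,0,0],[-0.16,-0.034,0.035,0,0,0,0],[-0.18,-0.038,0.039,0,0,0,0],[-0.18,-0.038,0.039,0,0,0,0],[-0.18,-0.038,0.039,0,0,0,0],[-0.18,-0.038,0.039,0,0,0,0],[-0.18,-0.038,0.039,0,0,0,0],[-0.18,-0.038,0.039,0,0,0,0],[-0.18,-0.038,0.039,0,0,0,0],[-0.18,-0.038,0.039,0,0,0,0],[-0.15,-0.032,0.033,0,0,0,0],[-0.068,-0.014,0.018,0,0,0,0]]
  squeeze: 40

```text
t: 1.6
eef_pos: [0.5999, 0.3018, 0.2997]
tool_rot: [[-0.95, 0.313, -0.001], [0.313, 0.95, -0.001], [0.001, -0.001, -1.0]]
wrist_force: [-0.3, 0.5, 0.3]
gripper_width: 0.998
gripper_force: 0.0
```

```bash
python3 go.py 0.598,0.304,0.30 0.598,0.304,0.193
```

```text
t 1.6 pos [0.5999 0.3018 0.2997] z [-0.0013 -0.001  -1.    ] y [ 0.3126  0.9499 -0.0014] w 0.9981669214473055 gf 0.0 F [-0.3166  0.479   0.2851]
0.598,0.304,0.30 units [ 0.0101  0.0061 -0.0014]
0.598,0.304,0.193 units [-0.0004  0.0006  0.428 ]
```

Nearly exact, so I descend with a small correction (2.5 mm in x).

Call:
carry_out:
  deltas:
    - [[0.01,0.006,0.03,0,0,0,0],[0,0,0.06,0,0,0,0],[0,0,0.07,0,0,0,0],[0,0,0.07,0,0,0,0],[0,0,0.07,0,0,0,0],[0,0,0.06,0,0,0,0],[0,0,0.045,0,0,0,0],[0,0,0.02,0,0,0,0],[0,0,0,0,0,0,0],[0,0,0,0,0,0,0]]

```text
t: 2.85
eef_pos: [0.5967, 0.3068, 0.1955]
tool_rot: [[-0.951, 0.31, 0.001], [0.31, 0.951, 0.001], [-0.001, 0.001, -1.0]]
wrist_force: [-0.3, 0.6, -0.4]
gripper_width: 0.997
gripper_force: 0.0
```

```bash
python3 go.py 0.598,0.304,0.193; python3 - <<'E'
from cell import cams
import cv2,numpy as np
a=cams.snapshot('scene')[70:210,360:500];b=cams.snapshot('top')[150:290,130:270]
cv2.imwrite('pics/g1.png',cv2.resize(np.hstack([a,b]),None,fx=2.8,fy=2.8,interpolation=cv2.INTER_CUBIC))
E
```

```text
t 2.85 pos [0.5967 0.3068 0.1955] z [ 0.0014  0.0005 -1.    ] y [0.3097 0.9508 0.0009] w 0.9972219008709786 gf 0.0 F [-0.3311  0.5763 -0.4402]
0.598,0.304,0.193 units [-0.0083 -0.0091  0.01  ]
```

View pics/g1.png

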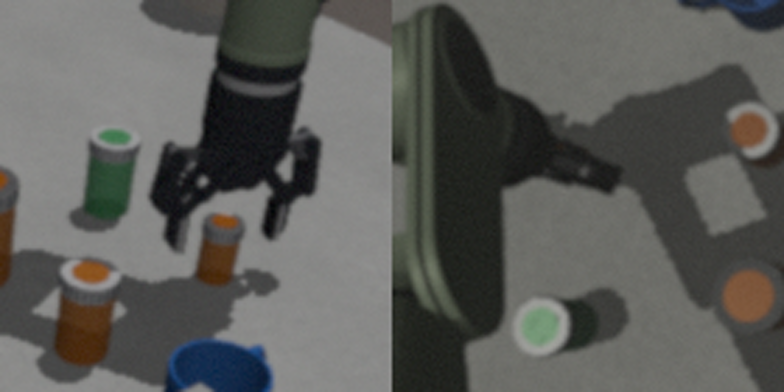

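Jar sits midway between the open fingers at about crop (222,250). A small correction, then close.

Call:
carry_out:
  deltas:
    - [[-0.007,-0.009,0.012,0,0,0,0],[0,0,0,0,0,0,0.3],[0,0,0,0,0,0,0.45],[0,0,0,0,0,0,0.52],[0,0,0,0,0,0,0.58],[0,0,0,0,0,0,0.7],[0,0,0,0,0,0,0.8],[0,0,0,0,0,0,0.8],[0,0,0,0,0,0,0.8]]
  squeeze: 40

```text
t: 4.08
eef_pos: [0.5973, 0.304, 0.1919]
tool_rot: [[-0.951, 0.31, 0.0], [0.31, 0.951, -0.0], [-0.0, 0.0, -1.0]]
wrist_force: [-0.5, -0.7, 2.2]
gripper_width: 0.402
gripper_force: 39.7
```

```bash
python3 go.py 0.598,0.304,0.30 0.627,-0.119,0.30
```

```text
t 4.075 pos [0.5973 0.304  0.1919] z [ 0.0002 -0.0001 -1.    ] y [0.3096 0.9509 0.    ] w 0.4022754864895126 gf 39.70200777053833 F [-0.5011 -0.7163  2.2166]
0.598,0.304,0.30 units [-0.0027  0.0009 -0.4326]
0.627,-0.119,0.30 units [-0.6342 -1.5729  0.0001]
```

Call:
carry_out:
  deltas:
    - [[0,0,-0.02,0,0,0,0.8],[0,0,-0.05,0,0,0,0.8],[0,0,-0.07,0,0,0,0.8],[0,0,-0.08,0,0,0,0.8],[0,0,-0.08,0,0,0,0.8],[-0.01,-0.03,-0.07,0,0,0,0.8],[-0.03,-0.075,-0.04,0,0,0,0.8],[-0.04,-0.11,-0.02,0,0,0,0.8],[-0.05,-0.13,0,0,0,0,0.8],[-0.055,-0.14,0,0,0,0,0.8],[-0.055,-0.14,0,0,0,0,0.8],[-0.055,-0.14,0,0,0,0,0.8]]

```text
t: 5.58
eef_pos: [0.6076, 0.0967, 0.299]
tool_rot: [[-0.951, 0.311, -0.001], [0.311, 0.951, -0.001], [0.001, -0.001, -1.0]]
wrist_force: [1.2, -0.6, -0.9]
gripper_width: 0.403
gripper_force: 39.9
```

Call:
carry_out:
  deltas:
    - [[-0.055,-0.14,0,0,0,0,0.8],[-0.055,-0.14,0,0,0,0,0.8],[-0.055,-0.14,0,0,0,0,0.8],[-0.055,-0.13,0,0,0,0,0.8],[-0.05,-0.12,0,0,0,0,0.8],[-0.04,-0.09,0,0,0,0,0.8],[-0.02,-0.06,0,0,0,0,0.8],[-0.01,-0.02,0,0,0,0,0.8],[0,0,0,0,0,0,0.8],[0,0,0,0,0,0,0.8]]

```text
t: 6.82
eef_pos: [0.624, -0.1256, 0.2991]
tool_rot: [[-0.951, 0.308, -0.0], [0.308, 0.951, 0.0], [0.0, 0.0, -1.0]]
wrist_force: [-0.0, 0.4, -0.3]
gripper_width: 0.409
gripper_force: 39.9
```

```bash
python3 go.py 0.627,-0.119,0.30 0.627,-0.119,0.208
```

```text
t 6.825 pos [ 0.624  -0.1256  0.2991] z [-0.0003  0.0005 -1.    ] y [0.3084 0.9512 0.0003] w 0.40910730204980933 gf 39.929285645484924 F [-0.0367  0.4452 -0.2648]
0.627,-0.119,0.30 units [-0.0034  0.029  -0.0035]
0.627,-0.119,0.208 units [-0.0002 -0.0001  0.368 ]
```

Call:
carry_out:
  deltas:
    - [[-0.003,0.029,0.03,0,0,0,0.8],[0,0,0.05,0,0,0,0.8],[0,0,0.06,0,0,0,0.8],[0,0,0.06,0,0,0,0.8],[0,0,0.05,0,0,0,0.8],[0,0,0.04,0,0,0,0.8],[0,0,0.02,0,0,0,0.8],[0,0,0,0,0,0,0.8],[0,0,0,0,0,0,0.8]]

```text
t: 7.95
eef_pos: [0.6273, -0.1201, 0.2224]
tool_rot: [[-0.951, 0.31, 0.001], [0.31, 0.951, -0.0], [-0.001, -0.0, -1.0]]
wrist_force: [0.3, 0.5, -1.3]
gripper_width: 0.406
gripper_force: 39.9
```

```bash
python3 go.py 0.627,-0.119,0.208; python3 - <<'E'
from cell import cams
import cv2,numpy as np
a=cams.snapshot('scene')[130:270,230:370];b=cams.snapshot('top')[140:280,290:430]
cv2.imwrite('pics/p1.png',cv2.resize(np.hstack([a,b]),None,fx=2.8,fy=2.8,interpolation=cv2.INTER_CUBIC))
E
```

```text
t 7.95 pos [ 0.6273 -0.1201  0.2224] z [ 0.0013 -0.0005 -1.    ] y [ 0.3096  0.9509 -0.    ] w 0.4060040586840091 gf 39.93781864643097 F [ 0.2941  0.4808 -1.2521]
0.627,-0.119,0.208 units [0.0025 0.0039 0.0575]
```

View pics/p1.png

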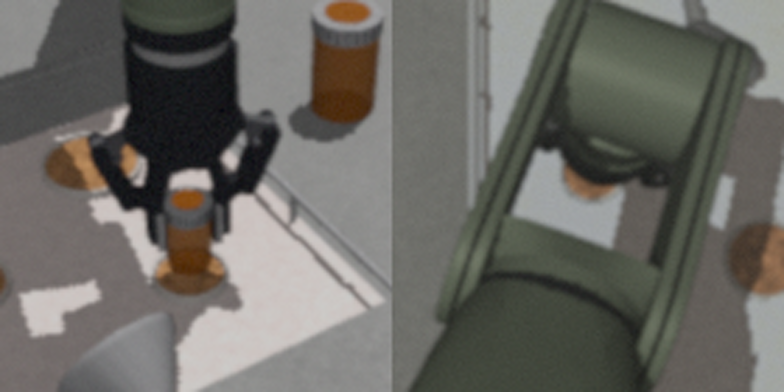

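The jar hangs upright above the saucer, its underside at crop (190,265) over the cork at (190,270). I lower the last 14 mm slowly.

Call:
carry_out:
  deltas:
    - [[0.002,0.003,0.015,0,0,0,0.8],[0,0,0.015,0,0,0,0.8],[0,0,0.01,0,0,0,0.8],[0,0,0.006,0,0,0,0.8],[0,0,0.004,0,0,0,0.8],[0,0,0.003,0,0,0,0.8],[0,0,0,0,0,0,0.8],[0,0,0,0,0,0,0.8]]

```text
t: 9.05
eef_pos: [0.6267, -0.1191, 0.2085]
tool_rot: [[-0.951, 0.31, 0.0], [0.31, 0.951, -0.0], [-0.0, -0.0, -1.0]]
wrist_force: [-0.7, -0.2, -1.3]
gripper_width: 0.404
gripper_force: 39.9
```

```bash
python3 go.py 0.627,-0.119,0.208
```

```text
t 9.05 pos [ 0.6267 -0.1191  0.2085] z [ 0.0002 -0.0001 -1.    ] y [ 0.3096  0.9509 -0.    ] w 0.40401734557150454 gf 39.93770241737366 F [-0.7229 -0.2494 -1.3245]
0.627,-0.119,0.208 units [-0.0008  0.0009  0.0021]
```

Still no contact (force unchanged), so I continue in half-millimetre steps.

Call:
carry_out:
  deltas:
    - [[0,0,0.002,0,0,0,0.8],[0,0,0.002,0,0,0,0.8],[0,0,0,0,0,0,0.8],[0,0,0,0,0,0,0.8]]

```text
t: 9.55
eef_pos: [0.6268, -0.1192, 0.2079]
tool_rot: [[-0.951, 0.31, 0.001], [0.31, 0.951, -0.0], [-0.001, -0.0, -1.0]]
wrist_force: [-1.3, -0.5, 2.5]
gripper_width: 0.407
gripper_force: 39.9
```

Contact: the vertical force rose by 4 N. Now I release and lift.

Call:
carry_out:
  deltas:
    - [[0,0,0,0,0,0,0.55],[0,0,0,0,0,0,0.45],[0,0,0,0,0,0,0.3],[0,0,0,0,0,0,0.2],[0,0,0,0,0,0,0.2],[0,0,-0.04,0,0,0,0.2],[0,0,-0.08,0,0,0,0.2],[0,0,-0.14,0,0,0,0.2],[0,0,-0.14,0,0,0,0.0],[0,0,-0.1,0,0,0,0.0],[0,0,0,0,0,0,0]]

```text
t: 10.92
eef_pos: [0.6279, -0.1195, 0.3373]
tool_rot: [[-0.951, 0.31, 0.008], [0.31, 0.951, -0.003], [-0.009, -0.0, -1.0]]
wrist_force: [0.9, 0.3, -0.4]
gripper_width: 1.003
gripper_force: 0.0
```

```bash
python3 go.py 0.6217,0.131,0.333 0.6217,0.131,0.208
```

```text
t 10.925 pos [ 0.6279 -0.1195  0.3373] z [ 0.0083 -0.0028 -1.    ] y [ 0.3096  0.9509 -0.0001] w 1.0027503456596394 gf 0.0 F [ 0.8837  0.2895 -0.366 ]
0.6217,0.131,0.333 units [0.3337 0.9452 0.0144]
0.6217,0.131,0.208 units [0.0044 0.     0.5   ]
```

Call:
carry_out:
  deltas:
    - [[0.02,0.06,0,0,0,0,0],[0.04,0.12,0,0,0,0,0],[0.05,0.15,0,0,0,0,0],[0.06,0.16,0,0,0,0,0],[0.06,0.16,0,0,0,0,0],[0.05,0.15,0,0,0,0,0],[0.04,0.1,0,0,0,0,0],[0.014,0.045,0.014,0,0,0,0],[0,0,0,0,0,0,0],[0,0,0,0,0,0,0]]

```text
t: 12.18
eef_pos: [0.6204, 0.1305, 0.3283]
tool_rot: [[-0.951, 0.31, -0.001], [0.31, 0.951, -0.001], [0.001, -0.001, -1.0]]
wrist_force: [0.4, 0.1, 0.8]
gripper_width: 0.999
gripper_force: 0.0
```

```bash
python3 go.py 0.6217,0.131,0.333 0.6217,0.131,0.208; python3 - <<'E'
from h import *
from cell import cams
S,T=cams.snapshot('scene'),cams.snapshot('top')
print('scene',[(c,s[4]) for c,s in blobs(S,(3,90,60),(20,255,255),15) if 180<c[0]<460 and 110<c[1]<260])
print('top',[(c,s[4]) for c,s in blobs(T,(3,90,60),(20,255,255),15) if 160<c[0]<450 and 170<c[1]<300])
cv2.imwrite('pics/p2.png',cv2.resize(np.hstack([S[100:270,200:420],T[140:310,280:460]]),None,fx=2,fy=2,interpolation=cv2.INTER_CUBIC))
E
```

```text
t 12.175 pos [0.6204 0.1305 0.3283] z [-0.0012 -0.0006 -1.    ] y [ 0.3104  0.9506 -0.0009] w 0.9991682969256176 gf 0.0 F [0.4195 0.0676 0.7743]
0.6217,0.131,0.333 units [-0.0045  0.0034 -0.0189]
0.6217,0.131,0.208 units [-0.0005  0.0005  0.5   ]
scene [(array([353.7374, 133.6869]), np.int32(99)), (array([352.2522, 158.8827]), np.int32(571)), (array([392.1447, 167.1579]), np.int32(76)), (array([389.2037, 188.3492]), np.int32(378)), (array([261.8998, 187.9112]), np.int32(439)), (array([296.625 , 205.9107]), np.int32(56)), (array([297.3374, 225.4164]), np.int32(329)), (array([216.2763, 231.2489]), np.int32(438))]
top [(array([362.8163, 196.1837]), np.int32(49)), (array([358.3026, 204.7105]), np.int32(76)), (array([256.5714, 199.1143]), np.int32(35)), (array([422.6955, 232.0364]), np.int32(440)), (array([256.8065, 255.2396]), np.int32(217)), (array([366.0212, 265.2505]), np.int32(519)), (array([354.5789, 272.8947]), np.int32(19))]
```

View pics/p2.png

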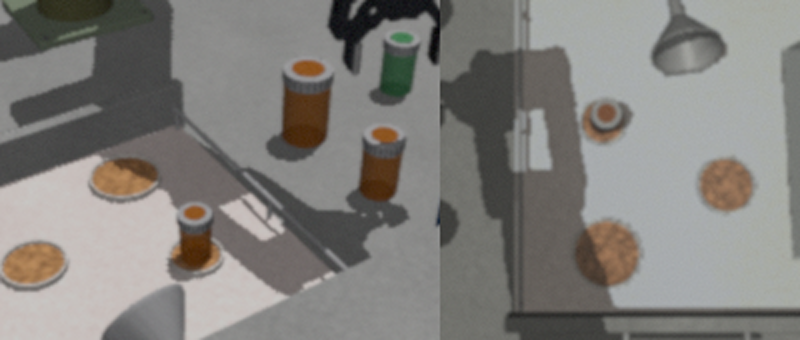

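The small jar stands upright on its cork floor (crop 195,230). Next, the medium one.

Call:
carry_out:
  deltas:
    - [[-0.005,0.003,0.03,0,0,0,0],[0,0,0.06,0,0,0,0],[0,0,0.07,0,0,0,0],[0,0,0.08,0,0,0,0],[0,0,0.08,0,0,0,0],[0,0,0.07,0,0,0,0],[0,0,0.05,0,0,0,0],[0,0,0.03,0,0,0,0],[0,0,0.012,0,0,0,0],[0,0,0,0,0,0,0],[0,0,0,0,0,0,0]]

```text
t: 13.65
eef_pos: [0.6222, 0.1317, 0.2092]
tool_rot: [[-0.951, 0.31, 0.001], [0.31, 0.951, 0.0], [-0.001, 0.001, -1.0]]
wrist_force: [-0.9, 0.1, 0.6]
gripper_width: 0.998
gripper_force: 0.0
```

```bash
python3 go.py 0.6217,0.131,0.208; python3 - <<'E'
from h import *
from cell import cams
S,T=cams.camera_info('scene'),cams.camera_info('top')
print(tri(ray(S,296.62,205.91),ray(T,362.82,196.18)))
E
```

```text
t 13.65 pos [0.6222 0.1317 0.2092] z [ 0.0015  0.0001 -1.    ] y [0.3096 0.9509 0.0005] w 0.9981364879224796 gf 0.0 F [-0.861   0.0706  0.6476]
0.6217,0.131,0.208 units [ 0.0011 -0.0034  0.0049]
(array([ 0.6278, -0.1191,  0.0751]), np.float64(0.0017975194351345055))
```

Small jar verified: it is within 1 mm of the saucer centre and its top is at 75 mm. I close on the medium jar.

Call:
carry_out:
  deltas:
    - [[0.001,-0.003,0.005,0,0,0,0.2],[0,0,0,0,0,0,0.35],[0,0,0,0,0,0,0.42],[0,0,0,0,0,0,0.5],[0,0,0,0,0,0,0.6],[0,0,0,0,0,0,0.7],[0,0,0,0,0,0,0.7],[0,0,0,0,0,0,0.7]]
  squeeze: 45

```text
t: 14.65
eef_pos: [0.6215, 0.1309, 0.2075]
tool_rot: [[-0.951, 0.31, 0.0], [0.31, 0.951, -0.0], [-0.0, -0.0, -1.0]]
wrist_force: [-1.5, -2.2, 5.1]
gripper_width: 0.549
gripper_force: 45.9
```

```bash
python3 go.py 0.6217,0.131,0.34 0.5513,-0.2717,0.34
```

```text
t 14.65 pos [0.6215 0.1309 0.2075] z [ 0.0003 -0.0004 -1.    ] y [ 0.3096  0.9509 -0.0003] w 0.5487229527265478 gf 45.908474922180176 F [-1.4718 -2.2126  5.147 ]
0.6217,0.131,0.34 units [-0.0008  0.0005 -0.53  ]
0.5513,-0.2717,0.34 units [-0.2309 -1.6188  0.0005]
```

Call:
carry_out:
  deltas:
    - [[0,0,-0.02,0,0,0,0.7],[0,0,-0.05,0,0,0,0.7],[0,0,-0.07,0,0,0,0.7],[0,0,-0.09,0,0,0,0.7],[0,0,-0.09,0,0,0,0.7],[0,0,-0.09,0,0,0,0.7],[-0.005,-0.03,-0.07,0,0,0,0.7],[-0.01,-0.07,-0.04,0,0,0,0.7],[-0.014,-0.1,-0.01,0,0,0,0.7],[-0.018,-0.13,0,0,0,0,0.7],[-0.02,-0.14,0,0,0,0,0.7],[-0.02,-0.14,0,0,0,0,0.7]]

```text
t: 16.15
eef_pos: [0.5939, -0.0228, 0.3393]
tool_rot: [[-0.951, 0.31, -0.001], [0.31, 0.951, -0.0], [0.001, -0.001, -1.0]]
wrist_force: [-0.0, 0.1, -3.2]
gripper_width: 0.548
gripper_force: 46.5
```

Call:
carry_out:
  deltas:
    - [[-0.02,-0.14,0,0,0,0,0.7],[-0.02,-0.14,0,0,0,0,0.7],[-0.02,-0.14,0,0,0,0,0.7],[-0.02,-0.14,0,0,0,0,0.7],[-0.02,-0.14,0,0,0,0,0.7],[-0.018,-0.13,0,0,0,0,0.7],[-0.014,-0.1,0,0,0,0,0.7],[-0.008,-0.06,0,0,0,0,0.7],[-0.003,-0.02,0,0,0,0,0.7],[0,0,0,0,0,0,0.7],[0,0,0,0,0,0,0.7]]

```text
t: 17.52
eef_pos: [0.5508, -0.271, 0.3396]
tool_rot: [[-0.951, 0.309, -0.0], [0.309, 0.951, 0.001], [0.0, 0.0, -1.0]]
wrist_force: [0.8, -0.0, -1.1]
gripper_width: 0.546
gripper_force: 46.5
```

```bash
python3 go.py 0.5513,-0.2717,0.34 0.5513,-0.2717,0.2235
```

```text
t 17.525 pos [ 0.5508 -0.271   0.3396] z [-0.0002  0.0005 -1.    ] y [0.3086 0.9512 0.0005] w 0.5455325718136458 gf 46.53351366519928 F [ 0.7577 -0.0234 -1.1364]
0.5513,-0.2717,0.34 units [-0.0027 -0.0022 -0.0016]
0.5513,-0.2717,0.2235 units [-0.0002 -0.0002  0.466 ]
```

Call:
carry_out:
  deltas:
    - [[-0.002,-0.002,0.03,0,0,0,0.7],[0,0,0.06,0,0,0,0.7],[0,0,0.07,0,0,0,0.7],[0,0,0.07,0,0,0,0.7],[0,0,0.07,0,0,0,0.7],[0,0,0.05,0,0,0,0.7],[0,0,0.03,0,0,0,0.7],[0,0,0.02,0,0,0,0.7],[0,0,0.01,0,0,0,0.7],[0,0,0,0,0,0,0.7],[0,0,0,0,0,0,0.7]]

```text
t: 18.9
eef_pos: [0.5512, -0.2726, 0.2377]
tool_rot: [[-0.951, 0.31, 0.001], [0.31, 0.951, -0.001], [-0.001, -0.0, -1.0]]
wrist_force: [0.7, 0.4, -2.1]
gripper_width: 0.547
gripper_force: 46.5
```

```bash
python3 go.py 0.5513,-0.2717,0.2235; python3 - <<'E'
from cell import cams
import cv2,numpy as np
a=cams.snapshot('scene')[130:270,140:280];b=cams.snapshot('top')[150:290,380:520]
cv2.imwrite('pics/p3.png',cv2.resize(np.hstack([a,b]),None,fx=2.8,fy=2.8,interpolation=cv2.INTER_CUBIC))
E
```

```text
t 18.9 pos [ 0.5512 -0.2726  0.2377] z [ 0.0008 -0.0006 -1.    ] y [ 0.3096  0.9509 -0.0003] w 0.547324207705875 gf 46.5377551317215 F [ 0.7108  0.4271 -2.1118]
0.5513,-0.2717,0.2235 units [0.0007 0.0036 0.0569]
```

View pics/p3.png

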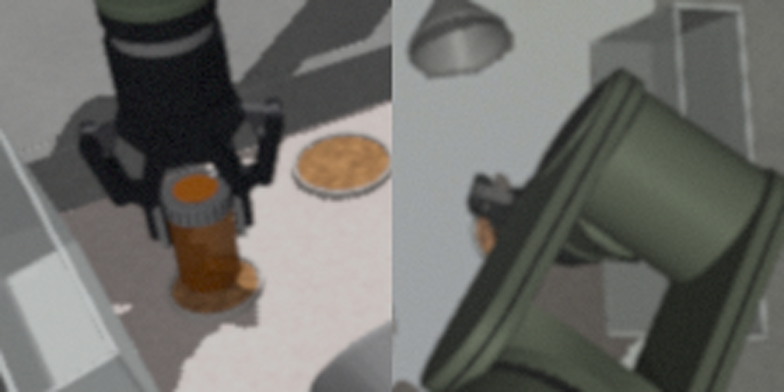

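The jar is upright and its foot at crop (210,280) is centred over the saucer at (213,283). Bin clear. I lower the last 14 mm.

Call:
carry_out:
  deltas:
    - [[0,0.003,0.015,0,0,0,0.7],[0,0,0.015,0,0,0,0.7],[0,0,0.01,0,0,0,0.7],[0,0,0.006,0,0,0,0.7],[0,0,0.004,0,0,0,0.7],[0,0,0.003,0,0,0,0.7],[0,0,0.003,0,0,0,0.7],[0,0,0,0,0,0,0.7],[0,0,0,0,0,0,0.7]]

```text
t: 20.12
eef_pos: [0.5514, -0.2719, 0.2236]
tool_rot: [[-0.951, 0.31, 0.001], [0.31, 0.951, -0.0], [-0.001, -0.0, -1.0]]
wrist_force: [-0.9, 0.3, 0.1]
gripper_width: 0.544
gripper_force: 46.6
```

Call:
carry_out:
  deltas:
    - [[0,0,0.002,0,0,0,0.7],[0,0,0,0,0,0,0.7],[0,0,0,0,0,0,0.7]]

```text
t: 20.5
eef_pos: [0.5515, -0.2719, 0.2235]
tool_rot: [[-0.951, 0.31, 0.001], [0.31, 0.951, -0.001], [-0.001, -0.0, -1.0]]
wrist_force: [-0.6, 0.3, 5.9]
gripper_width: 0.545
gripper_force: 46.6
```

Seated. I open part-way to stay clear of the bin, then lift.

Call:
carry_out:
  deltas:
    - [[0,0,0,0,0,0,0.42],[0,0,0,0,0,0,0.34],[0,0,0,0,0,0,0.24],[0,0,0,0,0,0,0.2],[0,0,0,0,0,0,0.2],[0,0,-0.04,0,0,0,0.2],[0,0,-0.08,0,0,0,0.2],[0,0,-0.14,0,0,0,0.2],[0,0,-0.14,0,0,0,0.0],[0,0,-0.12,0,0,0,0.0],[0,0,0,0,0,0,0]]

```text
t: 21.88
eef_pos: [0.5523, -0.2725, 0.3583]
tool_rot: [[-0.951, 0.31, 0.008], [0.31, 0.951, -0.006], [-0.01, -0.003, -1.0]]
wrist_force: [-0.3, -0.3, -0.0]
gripper_width: 1.001
gripper_force: 0.0
```

```bash
python3 go.py 0.4827,0.1201,0.35 0.4827,0.1201,0.224
```

```text
t 21.875 pos [ 0.5523 -0.2725  0.3583] z [ 0.0083 -0.0056 -0.9999] y [ 0.3096  0.9509 -0.0028] w 1.0011944690667143 gf 0.0 F [-0.3138 -0.3327 -0.0361]
0.4827,0.1201,0.35 units [0.7513 1.407  0.0221]
0.4827,0.1201,0.224 units [0.0048 0.0014 0.504 ]
```

Call:
carry_out:
  deltas:
    - [[0.03,0.06,0,0,0,0,0],[0.06,0.11,0,0,0,0,0],[0.07,0.14,0,0,0,0,0],[0.08,0.145,0,0,0,0,0],[0.08,0.145,0,0,0,0,0],[0.08,0.145,0,0,0,0,0],[0.08,0.145,0,0,0,0,0],[0.08,0.145,0,0,0,0,0],[0.08,0.145,0,0,0,0,0],[0.06,0.12,0,0,0,0,0],[0.035,0.07,0.01,0,0,0,0],[0.016,0.037,0.01,0,0,0,0]]

```text
t: 23.38
eef_pos: [0.48, 0.1223, 0.3461]
tool_rot: [[-0.951, 0.308, -0.003], [0.308, 0.951, -0.0], [0.003, -0.001, -1.0]]
wrist_force: [1.0, 0.0, 1.0]
gripper_width: 1.001
gripper_force: 0.0
```

Call:
carry_out:
  deltas:
    - [[0,0,0,0,0,0,0],[0,0,0,0,0,0,0]]

```text
t: 23.62
eef_pos: [0.4815, 0.1204, 0.3473]
tool_rot: [[-0.951, 0.31, -0.001], [0.31, 0.951, -0.0], [0.001, -0.001, -1.0]]
wrist_force: [0.2, 0.8, -0.8]
gripper_width: 0.999
gripper_force: 0.0
```

```bash
python3 go.py 0.4827,0.1201,0.35 0.4827,0.1201,0.224; python3 - <<'E'
from h import *
from cell import cams
S,T=cams.snapshot('scene'),cams.snapshot('top')
print('scene',[(c,s[4]) for c,s in blobs(S,(3,90,60),(20,255,255),15) if 180<c[0]<460 and 110<c[1]<260])
print('top',[(c,s[4]) for c,s in blobs(T,(3,90,60),(20,255,255),15) if 160<c[0]<450 and 170<c[1]<300])
cv2.imwrite('pics/p4.png',cv2.resize(np.hstack([S[100:270,180:400],T[140:310,280:460]]),None,fx=2,fy=2,interpolation=cv2.INTER_CUBIC))
E
```

```text
t 23.625 pos [0.4815 0.1204 0.3473] z [-0.0007 -0.0004 -1.    ] y [ 0.3101  0.9507 -0.0006] w 0.9991177337554714 gf 0.0 F [ 0.1866  0.7998 -0.809 ]
0.4827,0.1201,0.35 units [-0.0048  0.0005 -0.0107]
0.4827,0.1201,0.224 units [-0.0003  0.0003  0.504 ]
scene [(array([353.8774, 133.934 ]), np.int32(106)), (array([352.2847, 158.8752]), np.int32(569)), (array([261.9148, 187.8274]), np.int32(446)), (array([210.1835, 202.4495]), np.int32(109)), (array([296.625 , 205.9107]), np.int32(56)), (array([215.4959, 227.9752]), np.int32(605)), (array([297.37  , 225.4862]), np.int32(327))]
top [(array([362.8958, 196.1667]), np.int32(48)), (array([358.3433, 204.806 ]), np.int32(67)), (array([417.469 , 234.2212]), np.int32(113)), (array([430.6937, 229.4865]), np.int32(111)), (array([259.375 , 250.1094]), np.int32(64)), (array([364.9171, 266.2623]), np.int32(591))]
```

View pics/p4.png

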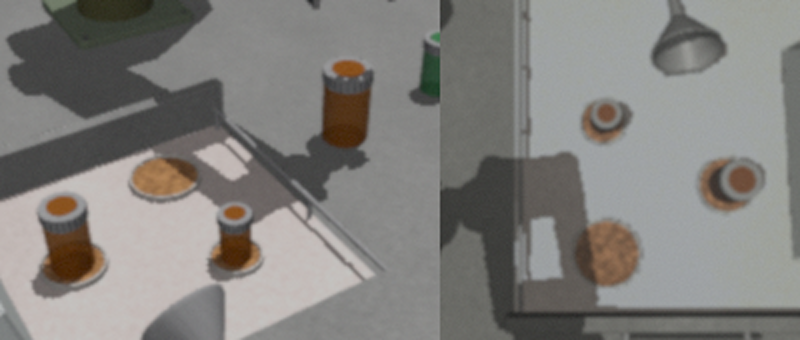

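The medium jar stands upright in its saucer (scene crop 70,240). I go down on the large jar and verify the medium numerically in the same step.

Call:
carry_out:
  deltas:
    - [[-0.005,0,0.03,0,0,0,0],[0,0,0.06,0,0,0,0],[0,0,0.07,0,0,0,0],[0,0,0.08,0,0,0,0],[0,0,0.08,0,0,0,0],[0,0,0.07,0,0,0,0],[0,0,0.05,0,0,0,0],[0,0,0.03,0,0,0,0],[0,0,0.02,0,0,0,0],[0,0,0,0,0,0,0],[0,0,0,0,0,0,0]]

```text
t: 25.1
eef_pos: [0.4831, 0.1205, 0.2257]
tool_rot: [[-0.951, 0.31, 0.001], [0.31, 0.951, 0.0], [-0.001, 0.0, -1.0]]
wrist_force: [0.4, -0.3, -1.4]
gripper_width: 1.0
gripper_force: 0.0
```

```bash
python3 go.py 0.4827,0.1201,0.224; python3 - <<'E'
from h import *
from cell import cams
S,T=cams.camera_info('scene'),cams.camera_info('top')
print(tri(ray(S,210.18,202.45),ray(T,430.69,229.49)))
E
```

```text
t 25.1 pos [0.4831 0.1205 0.2257] z [ 0.0012  0.0001 -1.    ] y [0.3096 0.9509 0.0005] w 0.9999064563553344 gf 0.0 F [ 0.4019 -0.2611 -1.3633]
0.4827,0.1201,0.224 units [ 0.0011 -0.002   0.0069]
(array([ 0.5517, -0.2722,  0.0951]), np.float64(0.0023519525741058805))
```

Medium verified (0.5 mm off centre, top at 95 mm). Grip the large jar.

Call:
carry_out:
  deltas:
    - [[0.001,-0.002,0.006,0,0,0,0.1],[0,0,0,0,0,0,0.2],[0,0,0,0,0,0,0.27],[0,0,0,0,0,0,0.35],[0,0,0,0,0,0,0.5],[0,0,0,0,0,0,0.55],[0,0,0,0,0,0,0.55],[0,0,0,0,0,0,0.55]]
  squeeze: 55

```text
t: 26.1
eef_pos: [0.4825, 0.1198, 0.2241]
tool_rot: [[-0.951, 0.309, 0.0], [0.309, 0.951, -0.001], [-0.0, -0.001, -1.0]]
wrist_force: [-2.5, -2.0, 6.3]
gripper_width: 0.707
gripper_force: 58.7
```

```bash
python3 go.py 0.4827,0.1201,0.35 0.4634,-0.1253,0.35
```

```text
t 26.1 pos [0.4825 0.1198 0.2241] z [ 0.     -0.0008 -1.    ] y [ 0.3094  0.9509 -0.0007] w 0.7073240287549776 gf 58.69253933429718 F [-2.542  -1.9734  6.2678]
0.4827,0.1201,0.35 units [-0.0007  0.0011 -0.5034]
0.4634,-0.1253,0.35 units [-0.2303 -0.9573  0.0008]
```

Call:
carry_out:
  deltas:
    - [[0,0,-0.02,0,0,0,0.55],[0,0,-0.05,0,0,0,0.55],[0,0,-0.07,0,0,0,0.55],[0,0,-0.09,0,0,0,0.55],[0,0,-0.09,0,0,0,0.55],[0,0,-0.08,0,0,0,0.55],[-0.005,-0.02,-0.06,0,0,0,0.55],[-0.012,-0.05,-0.04,0,0,0,0.55],[-0.02,-0.08,-0.01,0,0,0,0.55],[-0.025,-0.1,0,0,0,0,0.55],[-0.028,-0.12,0,0,0,0,0.55],[-0.028,-0.12,0,0,0,0,0.55]]

```text
t: 27.6
eef_pos: [0.4718, -0.0071, 0.3508]
tool_rot: [[-0.951, 0.31, -0.001], [0.31, 0.951, -0.0], [0.001, -0.0, -1.0]]
wrist_force: [0.4, -0.5, -3.5]
gripper_width: 0.708
gripper_force: 60.4
```

Call:
carry_out:
  deltas:
    - [[-0.028,-0.12,0,0,0,0,0.55],[-0.028,-0.12,0,0,0,0,0.55],[-0.025,-0.1,0,0,0,0,0.55],[-0.018,-0.075,0,0,0,0,0.55],[-0.01,-0.04,0,0,0,0,0.55],[-0.003,-0.012,0,0,0,0,0.55],[0,0,0,0,0,0,0.55],[0,0,0,0,0,0,0.55]]

```text
t: 28.6
eef_pos: [0.463, -0.1247, 0.3511]
tool_rot: [[-0.951, 0.309, -0.0], [0.309, 0.951, 0.0], [0.0, 0.0, -1.0]]
wrist_force: [0.7, -0.3, -3.8]
gripper_width: 0.707
gripper_force: 60.5
```

```bash
python3 go.py 0.4634,-0.1253,0.35 0.4634,-0.1253,0.24
```

```text
t 28.6 pos [ 0.463  -0.1247  0.3511] z [-0.0002  0.0004 -1.    ] y [0.3088 0.9511 0.0003] w 0.7065465140243669 gf 60.54753541946411 F [ 0.7491 -0.3201 -3.7733]
0.4634,-0.1253,0.35 units [-0.0025 -0.0019  0.0044]
0.4634,-0.1253,0.24 units [-0.0001 -0.0001  0.44  ]
```

Call:
carry_out:
  deltas:
    - [[-0.002,-0.002,0.03,0,0,0,0.55],[0,0,0.06,0,0,0,0.55],[0,0,0.07,0,0,0,0.55],[0,0,0.07,0,0,0,0.55],[0,0,0.06,0,0,0,0.55],[0,0,0.05,0,0,0,0.55],[0,0,0.03,0,0,0,0.55],[0,0,0.015,0,0,0,0.55],[0,0,0,0,0,0,0.55],[0,0,0,0,0,0,0.55]]

```text
t: 29.85
eef_pos: [0.4636, -0.126, 0.2555]
tool_rot: [[-0.951, 0.31, 0.001], [0.31, 0.951, -0.001], [-0.001, -0.0, -1.0]]
wrist_force: [-0.2, 1.3, -4.3]
gripper_width: 0.713
gripper_force: 60.6
```

```bash
python3 go.py 0.4634,-0.1253,0.24; python3 - <<'E'
from cell import cams
import cv2,numpy as np
a=cams.snapshot('scene')[100:240,190:330];b=cams.snapshot('top')[200:340,290:430]
cv2.imwrite('pics/p5.png',cv2.resize(np.hstack([a,b]),None,fx=2.8,fy=2.8,interpolation=cv2.INTER_CUBIC))
E
```

```text
t 29.85 pos [ 0.4636 -0.126   0.2555] z [ 0.0011 -0.0006 -1.    ] y [ 0.3096  0.9509 -0.0002] w 0.7131971256662151 gf 60.55765628814697 F [-0.1867  1.3104 -4.3423]
0.4634,-0.1253,0.24 units [0.0017 0.0025 0.0619]
```

View pics/p5.png

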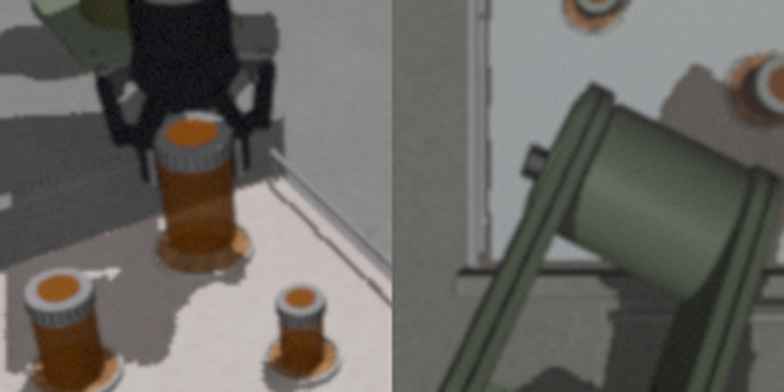

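The large jar hangs upright over its saucer (crop 202,245), with fingers clear of the rail and the front panel. I lower the last 15 mm.

Call:
carry_out:
  deltas:
    - [[0.001,0.002,0.016,0,0,0,0.55],[0,0,0.016,0,0,0,0.55],[0,0,0.012,0,0,0,0.55],[0,0,0.006,0,0,0,0.55],[0,0,0.004,0,0,0,0.55],[0,0,0.003,0,0,0,0.55],[0,0,0.003,0,0,0,0.55],[0,0,0,0,0,0,0.55],[0,0,0,0,0,0,0.55]]

```text
t: 31.08
eef_pos: [0.4634, -0.1254, 0.2402]
tool_rot: [[-0.951, 0.31, 0.001], [0.31, 0.951, -0.0], [-0.001, -0.0, -1.0]]
wrist_force: [0.2, -0.3, -2.8]
gripper_width: 0.712
gripper_force: 60.6
```

Call:
carry_out:
  deltas:
    - [[0,0,0.002,0,0,0,0.55],[0,0,0.002,0,0,0,0.55],[0,0,0,0,0,0,0.55],[0,0,0,0,0,0,0.55]]

```text
t: 31.58
eef_pos: [0.4637, -0.1255, 0.2402]
tool_rot: [[-0.951, 0.309, 0.001], [0.309, 0.951, -0.001], [-0.001, -0.0, -1.0]]
wrist_force: [-3.3, 0.5, 7.0]
gripper_width: 0.706
gripper_force: 60.8
```

Seated. I release and lift straight up.

Call:
carry_out:
  deltas:
    - [[0,0,0,0,0,0,0.26],[0,0,0,0,0,0,0.2],[0,0,0,0,0,0,0.1],[0,0,0,0,0,0,0],[0,0,0,0,0,0,0],[0,0,-0.04,0,0,0,0],[0,0,-0.08,0,0,0,0],[0,0,-0.14,0,0,0,0],[0,0,-0.14,0,0,0,0.0],[0,0,-0.12,0,0,0,0.0],[0,0,0,0,0,0,0]]

```text
t: 32.95
eef_pos: [0.4642, -0.1258, 0.3726]
tool_rot: [[-0.951, 0.31, 0.007], [0.31, 0.951, -0.003], [-0.008, -0.001, -1.0]]
wrist_force: [-0.3, 0.3, -1.1]
gripper_width: 0.998
gripper_force: 0.0
```

Call:
carry_out:
  deltas:
    - [[0.05,0.11,0,0,0,0,0],[0.06,0.14,0,0,0,0,0],[0.06,0.15,0,0,0,0,0],[0.06,0.15,0,0,0,0,0],[0.06,0.15,0,0,0,0,0],[0.05,0.15,0,0,0,0,0],[0.03,0.08,0,0,0,0,0],[0,0,0,0,0,0,0],[0,0,0,0,0,0,0]]

```text
t: 34.08
eef_pos: [0.447, 0.124, 0.3682]
tool_rot: [[-0.951, 0.31, -0.001], [0.31, 0.951, -0.001], [0.001, -0.001, -1.0]]
wrist_force: [-0.1, -0.1, 1.0]
gripper_width: 1.001
gripper_force: 0.0
```

```bash
python3 go.py; python3 - <<'E'
from h import *
from cell import cams
S,T=cams.snapshot('scene'),cams.snapshot('top')
print('scene',[(c,s[4]) for c,s in blobs(S,(3,90,60),(20,255,255),15) if 180<c[0]<460 and 90<c[1]<260])
print('top',[(c,s[4]) for c,s in blobs(T,(3,90,60),(20,255,255),15) if 160<c[0]<450 and 170<c[1]<300])
cv2.imwrite('pics/p6.png',cv2.resize(np.hstack([S[90:290,160:460],T[100:300,280:380+100]]),None,fx=1.5,fy=1.5,interpolation=cv2.INTER_CUBIC))
E
```

```text
t 34.075 pos [0.447  0.124  0.3682] z [-0.0013 -0.0006 -1.    ] y [ 0.3096  0.9509 -0.001 ] w 1.0009096467698635 gf 0.0 F [-0.0844 -0.0964  0.9671]
scene [(array([258.6202, 152.5969]), np.int32(129)), (array([261.3848, 181.2241]), np.int32(790)), (array([210.1909, 202.4909]), np.int32(110)), (array([296.625 , 205.9107]), np.int32(56)), (array([215.4835, 227.962 ]), np.int32(606)), (array([297.3662, 225.5138]), np.int32(325))]
top [(array([362.7826, 196.087 ]), np.int32(46)), (array([358.4697, 205.    ]), np.int32(66)), (array([417.5948, 234.3534]), np.int32(116)), (array([430.6696, 229.4375]), np.int32(112)), (array([357.2727, 253.8182]), np.int32(22)), (array([366.0877, 267.0658]), np.int32(228))]
```

View pics/p6.png

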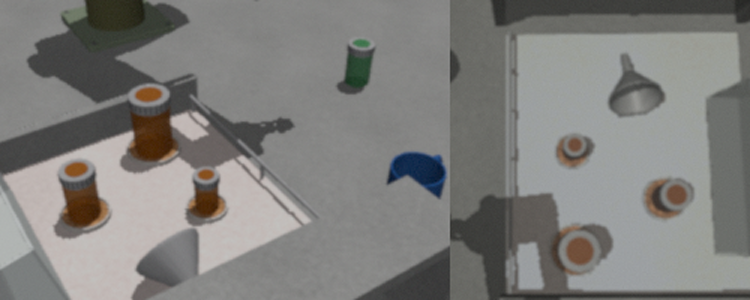

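All three jars stand upright in their saucers, and the green jar, cup and funnel are undisturbed. I check the large jar numerically and hand in.

```bash
python3 - <<'E'
from h import *
from cell import cams,arm
S,T=cams.camera_info('scene'),cams.camera_info('top')
p,g=tri(ray(S,258.62,152.60),ray(T,366.09,267.07)); print(p,g)
if np.linalg.norm(p-[.4634,-.1253,.116])<.005: print(arm.finish_job())
E
```

```text
[ 0.4638 -0.1252  0.1146] 0.0023902481673337664
the job is handed in; nothing more can be done
None
```

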